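# Slide the armrest home against the torch stand

### The job

Set up the bead-making torch for work: with the fingertips, gently push the wooden armrest along the bench until its long side lies flush against the rail of the torch stand and its end is up against the short stop that sticks out of the rail's middle, on whichever side of the stop the armrest lies. Only push it: it must stay flat on the bench, never lifted or tipped up. Leave the jars and the awl where they are, and finish with the hand clear.

Things in the scene. Friction and masses are not known exactly. Their poses are not given: they have to be found in the camera images.
- armrest: The armrest: a plain pine block lying flat, loose, 90 (x) by 150 (y) by 38 (z, height) mm, 0.2 to 0.42 kg; slides on the steel bench under 1 to 5 N. Origin at the centre of its underside, y along its length, z up. It starts with its centre 95 to 130 mm in front of the rail's face, left or right of the stop, askew to the rail by up to 0.4 rad.
- stand: The torch stand, dark steel, fixed to the bench, yawed up to 0.22 rad. Origin on the bench at mid-length of the rail's front face; x points into the rail towards the torch, y along the rail, z up. Rail face at x = 0: 330 mm long (y -165 to 165), 26 mm high, 5 mm thick. The armrest is home with its centre at x = -45, y = +80 or -80 mm, its length along y.
- stop (a point): Middle of the top edge of the stop: a steel wall 10 mm thick (stand's y -5 to 5) and 26 mm high that sticks out of the rail's middle, at right angles to it, from x = 0 to x = -60 mm. This point is at x = -30, y = 0, z = 26 mm of the stand.
- torch (a point): Centre of the top of the torch: a column with a 90 mm wide disc, at x = 130, y = 0, z = 121 mm of the stand, on a base plate (stand's x 50 to 200, y -70 to 70, 12 mm high) behind the rail. A flat foot 4 mm high joins rail and plate.
- big_jar: Glass jar with a metal cap, 72 mm across, 95 mm high, loose, standing in front of the rail on the side of the stop where the armrest is not. Origin at the centre of its underside. To be left alone.
- small_jar: Small glass jar with a white cap, 50 mm across, 70 mm high, loose, standing behind the rail. Origin at the centre of its underside. To be left alone.
- awl: Awl with a wooden handle, 190 mm long, lying loose behind the rail roughly parallel to it, its handle to the right. Origin below the middle of its length. To be left alone.
There are look-alikes about, which are no part of the job. Of the things like the armrest, leave any that is orange or red; of the rest the larger one is meant.

How it is judged (in metres and radians):
At the end, for the whole second after the job is handed in: The armrest lies flat and at rest on the bench, parallel to the rail within 0.05 rad, its centre within 4.5 mm of touching the rail and within 5 mm of touching the stop, on either side of the stop (x of armrest in the frame of stand between -0.0495 and -0.042 m and (y of armrest in the frame of stand between 0.076 and 0.085 m or y of armrest in the frame of stand between -0.085 and -0.076 m) and angle between the x axis of armrest and the x axis of stand, either way round below 0.05 rad and angle between armrest's own z axis and vertical below 0.03 rad and height (world z) of armrest below 0.003 m and linear speed of armrest below 0.01 m/s).
It fails at once if the armrest is lifted off the bench or tipped up (height (world z) of armrest above 0.006 m or angle between armrest's own z axis and vertical above 0.12 rad).
It fails at once if the armrest is rammed or squeezed: over 45 N from the fingers (contact force between the fingers and armrest above 45 N).
It fails at once if a jar or the awl is moved by more than 15 mm (distance of any of big_jar, small_jar, awl from where it was at the start of the episode above 0.015 m).
It fails at once if a jar is tipped over (angle between any of big_jar, small_jar's own z axis and vertical above 0.3 rad).
It also fails if it takes over 48 s, if anything falls off the work surface, if the arm or the gripper's body presses on something with over 40 N, if the wrist force passes 120 N, or if a joint passes its speed limit or range.

### The arm

A 6-joint arm with a two-finger parallel gripper is mounted at the origin on the work surface. World frame = base frame: x ahead of the robot, y to its left, z up, the work surface at z = 0. Lengths are in mm, angles in rad, forces in N, time in s.
With the tool pointing down it reaches from about 400 to 925 mm from the base axis. Payload 12.5 kg.
Tool frame: the origin (TCP) lies midway between the tips of the shut fingers; the grasp point (between the pads) lies 19 mm behind it; z points along the fingers, y is the direction in which the jaws open and shut (so a half turn about z gives the same grasp; the last joint's range is limited). The gripper opens to 95 mm and grips with 3 to 60 N. Pads are 20 mm wide; open, the fingers measure 119 mm over their backs; the gripper's body (75 mm by 180 mm) begins 59 mm behind the grasp point.
Start: joints at [1.161, 0.491, 1.559, -0, 1.092, -0.106], TCP at [186.951, 596.403, 214.661] pointing down, gripper open.
Joint ranges: [-3.1, 3.1], [-0.84, 2.19], [0.05, 2.79], [-1.13, 4.28], [0.06, 2.93], [-2.69, 2.69]. Speed limits (rad/s): [2.22, 2.22, 2.79, 3.14, 3.14, 3.14].

### API

Orientations are given as [roll, pitch, yaw] about the fixed x, y, z axes, in that order (R = Rz(yaw) Ry(pitch) Rx(roll)).
In Python, from cell import * gives the robot as it stands. The module is installed in compiled form; this text tells all that it offers.
- The arm moves only by the tool carry_out, never from a script. Its argument "moves" is a list of rows, each an object of numbers: "dx", "dy", "dz": the shift along the tool's x, y, z in m; "twist": the turn about the tool's z in degrees. A call has 1 to 5 rows; each row is the pose to reach, as a shift and turn from the pose commanded when the call began, along the tool's axes at that moment; what a row does not reach only later rows make up. A row lasts 1/10 s, in which the tool goes at most 50 mm and 8.59 degrees, less where a joint would pass 70% of its speed; a pose out of reach is approached as far as the arm can. A call with a gripper value outside its range is refused whole. "grip" is the finger opening in m, from 0 to 0.0951, set as the call begins (left out, the last holds). The fingers move at their own pace and stop on an object; the grip force is fixed at half the most. Time passes only in rows, so rows that repeat a pose let the fingers close. It gives the time, the measured TCP pose, the force and the opening at its end, in the units of the state.
- state(): the state, without advancing time (a new reading comes with each control period).
- read_camera(name): name is "scene" or "side" or "wrist"; returns (picture, depth): 384x512x3 uint8, red, green, blue; 384x512 float32, mm along the optical axis (not along the pixel's ray), 0 where there is no reading.
- camera_info(name): a dict with "mtx" (3x3 intrinsics, pixels), "R" (3x3) and "t" (3): a world point X has camera coordinates R X + t. Camera axes: x right, y down, z forward; pixel columns grow to the right and rows downward; lengths in mm; the calibration is good to about 2 mm. A picture is of the moment at which its call begins: read the wrist's pose just before it. camera_info takes no time and is no camera call; for the wrist camera it gives the pose at the moment of the call.
- job_done(): hands the job in, once; it reports no verdict.
The state is a dict: "t": time; "joints": joint angles; "qvel": joint speeds; "tau": joint torques, N m; "eef_pos": TCP position; "tcp_rot": TCP orientation; "ft_force": force on the tool from outside, world axes, zero at the start; "moment": the same for the moment, N m; "opening": opening from 0.0 (shut) to 1.0 (fully open).
Only numpy, scipy, OpenCV 4.12 (cv2) and the standard library are available. Lean on these libraries where they do the work, as an engineer would, in place of code of your own. Each camera call takes 0.05 s, during which the arm holds its last target. There are 200 camera calls.

## Working session

There is one attempt and no reset: what is moved stays moved. The work goes in short steps, Python scripts to look and compute and a tool call to move; the robot and the scene stay as the last step left them, time stands still between calls to the robot, and variables do not carry over. Pictures are saved under pics/ and viewed, about 8 in all and at most 12, crops included, and the job is handed in when it is done.

Besides the shell and the picture viewer there is one more tool, called after "Request:" by a JSON object that holds its "fn" and its "kwargs". carry_out: Moves the arm, as the interface text tells. Its arguments: {"type":"object","properties":{"moves":{"type":"array","items":{"type":"object","properties":{"dx":{"type":"number"},"dy":{"type":"number"},"dz":{"type":"number"},"twist":{"type":"number"}}}},"grip":{"type":"number"}},"required":["moves"]}

```bash
mkdir -p pics; python3 - <<'E'
from cell import *
import cv2,numpy as np
s=state();print({k:np.round(v,3).tolist() for k,v in s.items()})
ims=[]
for n in("scene","side"):
    p,d=read_camera(n);np.savez(f"{n}0.npz",p=p,d=d,**camera_info(n))
    i=camera_info(n);print(n,np.round(i["mtx"],1).tolist(),np.round(-i["R"].T@i["t"]).tolist())
    cv2.imwrite(f"pics/{n}0.png",cv2.resize(p[:,:,::-1],(768,576)))
E
```

```text
{'t': 0.0, 'joints': [1.161, 0.492, 1.559, -0.0, 1.092, -0.106], 'qvel': [0.001, -0.001, -0.001, 0.001, 0.002, 0.0], 'tau': [0.0, -61.263, -25.82, 0.069, 0.048, -0.0], 'eef_pos': [186.846, 596.183, 214.059], 'tcp_rot': [-3.141, -0.0, 2.838], 'ft_force': [-0.578, 0.328, -1.184], 'moment': [0.003, -0.007, -0.04], 'opening': 1.001}
scene [[400.2, 0.0, 257.3], [0.0, 400.2, 197.5], [0.0, 0.0, 1.0]] [1247.0, -257.0, 914.0]
side [[428.5, 0.0, 252.6], [0.0, 428.5, 189.8], [0.0, 0.0, 1.0]] [430.0, 692.0, 832.0]
```

View pics/scene0.png

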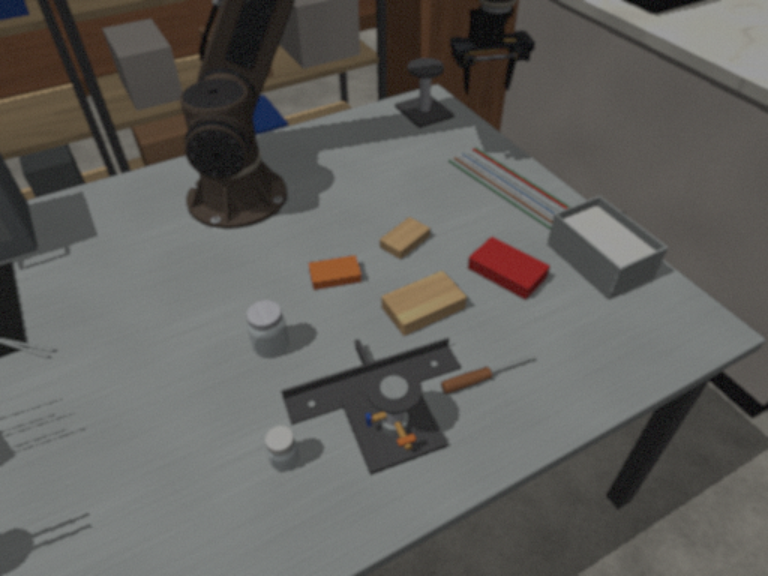

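View pics/side0.png

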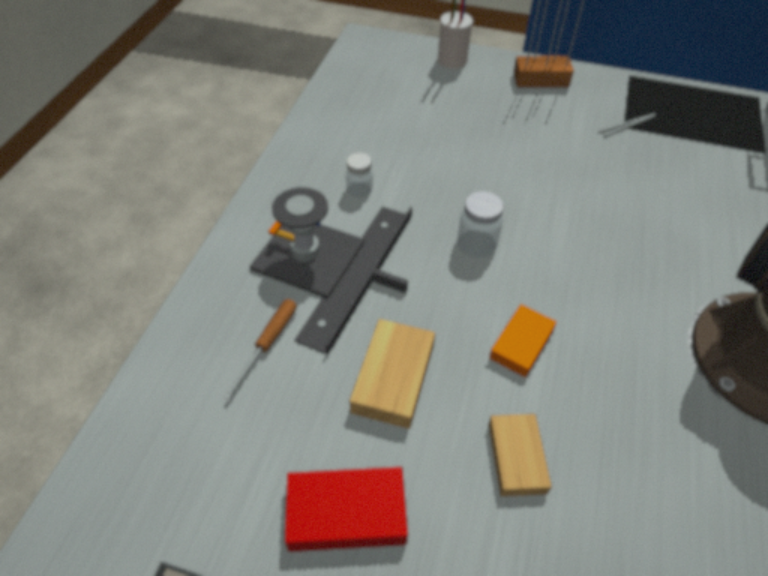

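The views show these block-like things (scene picture pixels, 768 wide):
- a large pine block at (424,300)
- a small pine block at (405,237)
- an orange block at (335,271)
- a red block at (508,266)

The larger of the two non-red, non-orange blocks is the armrest, so I take the pine at (424,300), which is (393,372) in the side view. The rail's top edge runs from (284,391) to (447,343), with the stop at (362,350). The big jar is at (267,328).

```bash
cat > h.py <<'E'
import cv2,numpy as np
def ray(i,uv,z):
    uv=np.atleast_2d(uv).astype(float)
    d=np.c_[uv,np.ones(len(uv))]@np.linalg.inv(i["mtx"]).T@i["R"]
    c=-i["R"].T@i["t"]
    return (c+d*((z-c[2])/d[:,2])[:,None])[:,:2]
def cloud(i,d):
    v,u=np.mgrid[:d.shape[0],:d.shape[1]]
    p=np.stack([(u-i["mtx"][0,2])/i["mtx"][0,0]*d,(v-i["mtx"][1,2])/i["mtx"][1,1]*d,d],-1)
    return (p-i["t"])@i["R"]
def pine(p):
    h=cv2.cvtColor(p,cv2.COLOR_RGB2HSV)
    return cv2.inRange(h,(10,60,90),(28,190,255))
def block(i,p,d,zmin=30):
    """top face of largest pine thing: rect of its z=38 pixels"""
    m=pine(p);c=cloud(i,d)
    m[(c[...,2]<zmin)|(c[...,2]>50)|(d<=0)]=0
    m=cv2.morphologyEx(m,cv2.MORPH_OPEN,np.ones((3,3)))
    k=max(cv2.findContours(m,0,1)[0],key=cv2.contourArea)
    xy=ray(i,k[:,0],38).astype(np.float32)
    (cx,cy),(w,h),a=cv2.minAreaRect(xy)
    if w>h: a+=90   # y (length) axis is h side
    a=np.deg2rad(a); a=(a+np.pi/2)%np.pi-np.pi/2
    return np.array([cx,cy]),a,(w,h),k   # a = yaw of armrest x axis
E
python3 - <<'E'
from h import *
for n in("scene","side"):
    i=np.load(f"{n}0.npz");p,d=i["p"],i["d"]
    c,a,s,k=block(i,p,d);print(n,"block",c.round(1),round(a,3),np.round(s,1))
    X=cloud(i,d);hs=cv2.cvtColor(p,cv2.COLOR_RGB2HSV)
    reg=(X[...,0]>400)&(X[...,0]<1000)&(abs(X[...,1])<450)
    m=reg&(X[...,2]>16)&(X[...,2]<34)&(hs[...,2]<90)&(d>0)
    print("z levels",np.percentile(X[m][:,2],[5,50,95]).round(1),m.sum())
    mm=cv2.morphologyEx(m.astype(np.uint8),cv2.MORPH_CLOSE,np.ones((3,3)))
    o=p.copy();o[m]=(255,0,255);cv2.drawContours(o,[k],-1,(0,255,0),1)
    x0,y0=(170,140) if n=="scene" else (150,120)
    cv2.imwrite(f"pics/c_{n}.png",cv2.resize(np.hstack([p[y0:y0+180,x0:x0+190],o[y0:y0+180,x0:x0+190]])[:,:,::-1],None,fx=2.1,fy=2.1,interpolation=cv2.INTER_CUBIC))
a=[cv2.imread(f"pics/c_{n}.png") for n in("scene","side")]
o=np.vstack(a);cv2.imwrite("pics/c.png",cv2.resize(o,None,fx=.79,fy=.79))
E
```

```text
scene block [554.5 204.3] 0.018 [ 91.9 151.7]
z levels [16.4 23.5 31.5] 1057
side block [550.7 208.8] 0.015 [ 89.8 153. ]
z levels [16.3 23.9 29.2] 682
```

View pics/c.png

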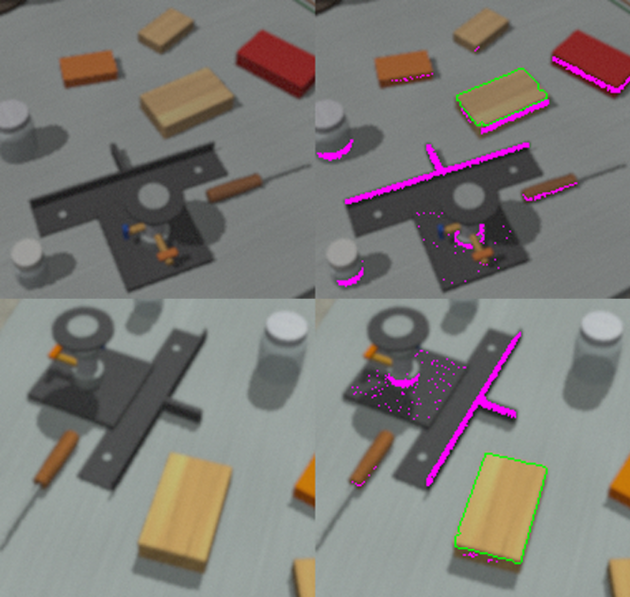

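```bash
cat >> h.py <<'E'
def stand(i,p,d,near=None):
    X=cloud(i,d);v=cv2.cvtColor(p,cv2.COLOR_RGB2HSV)[...,2]
    m=((X[...,0]>400)&(X[...,0]<1000)&(abs(X[...,1])<450)&(X[...,2]>16)&(X[...,2]<34)&(v<90)&(d>0)).astype(np.uint8)
    n,l,st,_=cv2.connectedComponentsWithStats(m)
    # the rail: component with greatest extent in world y
    L=max(range(1,n),key=lambda j:np.ptp(X[l==j][:,1]) if st[j,4]>60 else 0)
    return X[l==L]
E
python3 - <<'E'
from h import *
for n in("scene","side"):
    i=np.load(f"{n}0.npz");P=stand(i,i["p"],i["d"]);q=P[:,:2]
    k=np.ones(len(q),bool)
    for _ in range(8):
        vx,vy,x0,y0=cv2.fitLine(q[k].astype(np.float32),cv2.DIST_HUBER,0,.01,.01).ravel()
        if vy<0:vx,vy=-vx,-vy
        r=(q-[x0,y0])@[vy,-vx]; k=abs(r)<7
    t=(q-[x0,y0])@[vx,vy]
    lo,hi=t[k].min(),t[k].max();mid=(lo+hi)/2
    M=np.array([x0,y0])+mid*np.array([vx,vy])
    st=r<-12
    print(n,len(q),"yaw",round(float(np.arctan2(-vx,vy)),4),"mid",M.round(1),"len",round(hi-lo,1),"resid pct",np.percentile(r[k],[2,25,50,75,98]).round(1))
    print(" stop t rel mid",np.percentile(t[st]-mid,[2,50,98]).round(1),"r min",r.min().round(1),"z rail",np.percentile(P[k][:,2],[5,50,95]).round(1), "top z pts resid",np.median(r[k&(P[:,2]>24)]).round(1))
    X=cloud(i,i["d"])
    b=block(i,i["p"],i["d"]);print(" block",b[0].round(1),round(b[1],4))
    # jar: points z>80 around
    j=(X[...,2]>85)&(X[...,2]<102)&(X[...,0]>430)&(X[...,0]<700)&(X[...,1]>-300)&(X[...,1]<50)&(i["d"]>0)
    print(" jar cap",np.median(X[j],0).round(1),j.sum())
E
```

```text
scene 444 yaw -0.1329 mid [640.3  32.1] len 324.7 resid pct [-3.4 -1.3  0.   0.9  2.8]
 stop t rel mid [-4.2 -0.2  5.7] r min -61.3 z rail [16.6 23.4 27.8] top z pts resid -0.6
 block [554.5 204.3] 0.018
 jar cap [ 492.2 -102.3   94.9] 346
side 451 yaw -0.1324 mid [637.6  36.9] len 322.2 resid pct [-4.1 -0.8 -0.   1.7  4. ]
 stop t rel mid [-3.5  0.1  2.2] r min -60.6 z rail [17.1 26.  29.4] top z pts resid 0.8
 block [550.7 208.8] 0.0149
 jar cap [486.7 -96.6  95.8] 420
```

```bash
cat >> h.py <<'E'
PSI=-0.1327; O=np.array([636.8,34.7])   # stand, mean of both cameras
OC={"scene":np.array([636.6,32.6]),"side":np.array([637.0,36.9])}
ax=np.array([[np.cos(PSI),np.sin(PSI)],[-np.sin(PSI),np.cos(PSI)]])
def instand(xy,o=O): return (np.asarray(xy)-o)@ax.T
def toworld(q): return O+np.asarray(q)@ax
def tomove(s,q,z,yaw):
    """shift in tool axes (mm) + twist deg to put TCP at stand xy q, height z, tool yaw (world)"""
    y=s["tcp_rot"][2];d=np.r_[toworld(q),z]-s["eef_pos"]
    tw=-(yaw-y+np.pi)%(2*np.pi); tw=tw if tw<np.pi else tw-2*np.pi
    tw=-((yaw-y+np.pi)%(2*np.pi)-np.pi)
    return np.round([d[0]*np.cos(y)+d[1]*np.sin(y), d[0]*np.sin(y)-d[1]*np.cos(y), -d[2], np.rad2deg(tw)],1)
E
python3 - <<'E'
from h import *
from cell import state
for n in("scene","side"):
    i=np.load(f"{n}0.npz");p,d=i["p"],i["d"];X=cloud(i,d);h=cv2.cvtColor(p,cv2.COLOR_RGB2HSV)
    m=((X[...,2]>10)&(X[...,2]<60)&(h[...,1]>100)&(h[...,2]>80)&(d>0)&(X[...,0]>300)&(X[...,0]<700)&(abs(X[...,1])<500)).astype(np.uint8)
    k,l,st,_=cv2.connectedComponentsWithStats(m)
    for j in range(1,k):
        if st[j,4]>100:
            q=X[l==j];r=cv2.minAreaRect(instand(q[:,:2],OC[n]).astype(np.float32));print(n,q[:,2].max().round(),np.round(cv2.boxPoints(r)).tolist())
    b=block(i,p,d);print("block in stand",instand(b[0],OC[n]).round(1),round(b[1]-PSI,3))
s=state();y=PSI+np.pi
for q,z in(((-190,158),150),((-190,158),12)):print(q,tomove(s,q,z,y),toworld(q).round())
E
```

```text
scene 31.0 [[-358.0, 234.0], [-307.0, 143.0], [-256.0, 171.0], [-308.0, 263.0]]
scene 44.0 [[-220.0, 376.0], [-177.0, 295.0], [-45.0, 364.0], [-88.0, 446.0]]
scene 33.0 [[-303.0, -25.0], [-236.0, -34.0], [-221.0, 69.0], [-288.0, 78.0]]
scene 43.0 [[-152.0, 225.0], [-138.0, 82.0], [-83.0, 87.0], [-98.0, 231.0]]
block in stand [-104.1  159.3] 0.151
side 32.0 [[-303.0, -30.0], [-241.0, -39.0], [-225.0, 67.0], [-286.0, 76.0]]
side 44.0 [[-163.0, 226.0], [-141.0, 79.0], [-55.0, 91.0], [-77.0, 239.0]]
side 32.0 [[-363.0, 236.0], [-315.0, 142.0], [-259.0, 171.0], [-307.0, 264.0]]
side 44.0 [[-221.0, 372.0], [-179.0, 294.0], [-48.0, 364.0], [-89.0, 443.0]]
block in stand [-108.3  159. ] 0.148
(-190, 158) [-383.2 -277.8   64.1   -9.8] [469. 216.]
(-190, 158) [-383.2 -277.8  202.1   -9.8] [469. 216.]
```

Request:
{"fn": "carry_out", "kwargs": {"moves": [{"dx": -0.04, "dy": -0.028, "dz": 0.006, "twist": -1}, {"dx": -0.077, "dy": -0.056, "dz": 0.013, "twist": -3}, {"dx": -0.115, "dy": -0.084, "dz": 0.02, "twist": -5}, {"dx": -0.153, "dy": -0.111, "dz": 0.026, "twist": -7}, {"dx": -0.192, "dy": -0.139, "dz": 0.032, "twist": -9.8}], "grip": 0.095}}

```text
t: 0.6
eef_pos: [329.2, 404.8, 182.3]
tcp_rot: [-3.142, -0.0, 3.011]
ft_force: [0.6, 1.3, -0.3]
opening: 1.001
```

```bash
python3 - <<'E'
from h import *
from cell import state
s=state();print(s["eef_pos"],s["tcp_rot"],tomove(s,(-190,158),80,PSI+np.pi))
E
```

```text
[329.19407536 404.76658796 182.31071479] [-3.14151708e+00 -1.12396629e-04  3.01082308e+00] [-1.635e+02 -1.684e+02  1.023e+02  1.000e-01]
```

Straight across to the start, then down.

Request:
{"fn": "carry_out", "kwargs": {"moves": [{"dx": -0.033, "dy": -0.034, "dz": 0.01}, {"dx": -0.065, "dy": -0.067, "dz": 0.02}, {"dx": -0.098, "dy": -0.101, "dz": 0.03}, {"dx": -0.131, "dy": -0.135, "dz": 0.04}, {"dx": -0.1635, "dy": -0.1685, "dz": 0.05}]}}

```text
schema error: expected keys dx, dy, dz, twist
```

Request:
{"fn": "carry_out", "kwargs": {"moves": [{"dz": 0.04}, {"dz": 0.075}, {"dz": 0.1}, {"dz": 0.115}, {"dz": 0.12}]}}

```text
schema error: expected keys dx, dy, dz, twist
```

```bash
python3 - <<'E'
from h import *
from cell import *
s=state();print(s["eef_pos"],s["tcp_rot"],instand(s["eef_pos"][:2]))
p,d=read_camera("scene")
cv2.imwrite("pics/s1.png",cv2.resize(p[120:290,140:380,::-1],None,fx=3,fy=3,interpolation=cv2.INTER_CUBIC))
E
```

```text
[329.19407536 404.76658796 182.31071479] [-3.14151708e+00 -1.12396629e-04  3.01082308e+00] [-353.86537308  326.11344978]
```

View pics/s1.png

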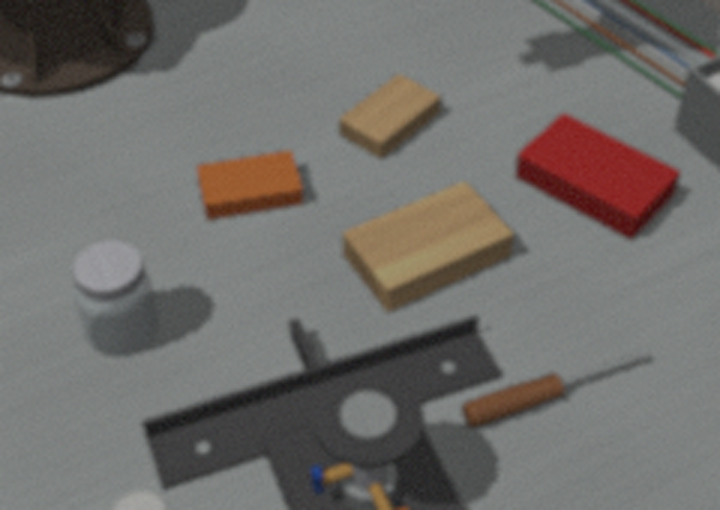

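The calls were refused because every row needs all four keys. The picture shows the scene unchanged, with the armrest at (428,245) in the crop.

Request:
{"fn": "carry_out", "kwargs": {"moves": [{"dx": -0.033, "dy": -0.034, "dz": 0.01, "twist": 0}, {"dx": -0.065, "dy": -0.067, "dz": 0.02, "twist": 0}, {"dx": -0.098, "dy": -0.101, "dz": 0.03, "twist": 0}, {"dx": -0.131, "dy": -0.135, "dz": 0.04, "twist": 0}, {"dx": -0.1635, "dy": -0.1685, "dz": 0.05, "twist": 0}]}}

```text
t: 1.15
eef_pos: [469.2, 216.0, 132.2]
tcp_rot: [3.142, -0.0, 3.009]
ft_force: [1.0, 0.9, -0.0]
opening: 1.001
```

Request:
{"fn": "carry_out", "kwargs": {"moves": [{"dx": 0, "dy": 0, "dz": 0.04, "twist": 0}, {"dx": 0, "dy": 0, "dz": 0.075, "twist": 0}, {"dx": 0, "dy": 0, "dz": 0.1, "twist": 0}, {"dx": 0, "dy": 0, "dz": 0.115, "twist": 0}, {"dx": 0, "dy": 0, "dz": 0.12, "twist": 0}]}}

```text
t: 1.65
eef_pos: [467.6, 217.4, 11.0]
tcp_rot: [-3.14, -0.003, 3.009]
ft_force: [0.1, -1.0, 1.5]
opening: 0.998
```

```bash
python3 - <<'E'
from h import *
from cell import *
s=state();print(s["eef_pos"],s["tcp_rot"],instand(s["eef_pos"][:2]),s["ft_force"])
p,d=read_camera("scene")
cv2.imwrite("pics/s2.png",cv2.resize(p[100:290,140:380,::-1],None,fx=3,fy=3,interpolation=cv2.INTER_CUBIC))
E
```

```text
[467.5920301  217.40383113  10.96995362] [-3.14043177e+00 -2.65542272e-03  3.00858625e+00] [-191.89404413  158.70949189] [ 0.14218806 -0.9610135   1.50603443]
```

View pics/s2.png

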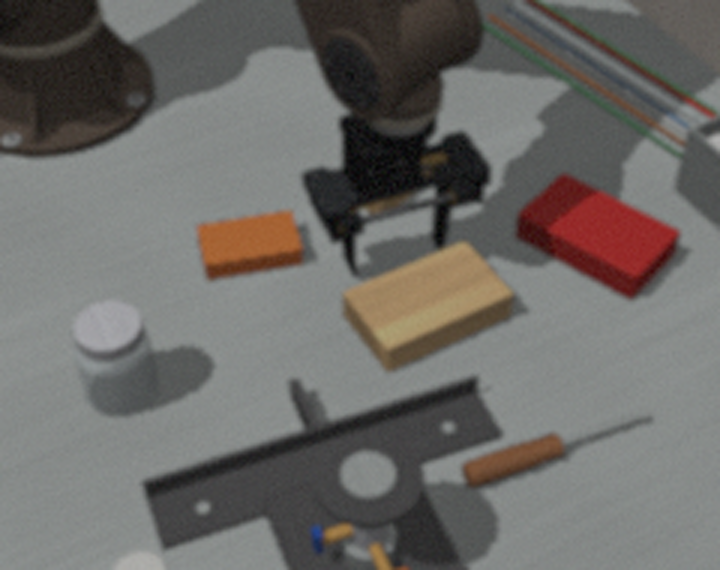

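The fingers are behind the armrest's long side. In the crop, the fingers are at (350,265) and (442,240) and the block at (428,305). I start the gentle push.

Request:
{"fn": "carry_out", "kwargs": {"moves": [{"dx": -0.004, "dy": 0, "dz": 0, "twist": 0}, {"dx": -0.008, "dy": 0, "dz": 0, "twist": 0}, {"dx": -0.011, "dy": 0, "dz": 0, "twist": 0}, {"dx": -0.014, "dy": 0, "dz": 0, "twist": 0}, {"dx": -0.017, "dy": 0, "dz": 0, "twist": 0}]}}

```text
t: 2.2
eef_pos: [485.6, 215.4, 13.0]
tcp_rot: [3.141, 0.001, 3.009]
ft_force: [0.4, 0.8, -0.0]
opening: 0.997
```

Request:
{"fn": "carry_out", "kwargs": {"moves": [{"dx": -0.003, "dy": 0, "dz": 0, "twist": 0}, {"dx": -0.006, "dy": 0, "dz": 0, "twist": 0}, {"dx": -0.009, "dy": 0, "dz": 0, "twist": 0}, {"dx": -0.012, "dy": 0, "dz": 0, "twist": 0}, {"dx": -0.015, "dy": 0, "dz": 0, "twist": 0}]}}

```text
t: 2.7
eef_pos: [500.3, 213.4, 12.6]
tcp_rot: [3.142, -0.0, 3.009]
ft_force: [-1.0, 0.6, 0.6]
opening: 0.998
```

Request:
{"fn": "carry_out", "kwargs": {"moves": [{"dx": -0.003, "dy": 0, "dz": 0, "twist": 0}, {"dx": -0.006, "dy": 0, "dz": 0, "twist": 0}, {"dx": -0.009, "dy": 0, "dz": 0, "twist": 0}, {"dx": -0.012, "dy": 0, "dz": 0, "twist": 0}, {"dx": -0.015, "dy": 0, "dz": 0, "twist": 0}]}}

```text
t: 3.2
eef_pos: [515.1, 211.4, 12.6]
tcp_rot: [3.142, -0.0, 3.009]
ft_force: [-1.2, -0.4, 0.7]
opening: 0.997
```

```bash
cat > look.py <<'E'
from h import *
from cell import *
s=state();print("tcp",instand(s["eef_pos"][:2]).round(1),s["eef_pos"][2].round(1),s["tcp_rot"][2].round(4),"F",s["ft_force"].round(1),s["t"])
for n in("scene","side"):
    p,d=read_camera(n);i=camera_info(n);b=block(i,p,d)
    print(n,"block",instand(b[0],OC[n]).round(1),round(b[1]-PSI,3),np.round(b[2],1))
    cv2.imwrite(f"pics/l_{n}_{s['t']:.2f}.png",cv2.resize(p[:,:,::-1][100:290,140:380] if n=="scene" else p[80:320,130:370,::-1],None,fx=2.2,fy=2.2))
E
python3 look.py
```

```text
tcp [-144.  159.] 12.6 3.0088 F [-1.2 -0.4  0.7] 3.2
scene block [-82.8 152.9] 0.005 [151.6  95.2]
side block [-86.8 152.5] -0.001 [154.1  89.8]
```

The block is now parallel to the rail. I keep pushing to just short of it.

Request:
{"fn": "carry_out", "kwargs": {"moves": [{"dx": -0.003, "dy": 0, "dz": 0, "twist": 0}, {"dx": -0.006, "dy": 0, "dz": 0, "twist": 0}, {"dx": -0.009, "dy": 0, "dz": 0, "twist": 0}, {"dx": -0.012, "dy": 0, "dz": 0, "twist": 0}, {"dx": -0.015, "dy": 0, "dz": 0, "twist": 0}]}}

```text
t: 3.8
eef_pos: [530.0, 209.5, 12.6]
tcp_rot: [3.142, -0.0, 3.009]
ft_force: [-1.0, 0.1, -0.2]
opening: 0.999
```

Request:
{"fn": "carry_out", "kwargs": {"moves": [{"dx": -0.003, "dy": 0, "dz": 0, "twist": 0}, {"dx": -0.006, "dy": 0, "dz": 0, "twist": 0}, {"dx": -0.009, "dy": 0, "dz": 0, "twist": 0}, {"dx": -0.012, "dy": 0, "dz": 0, "twist": 0}, {"dx": -0.014, "dy": 0, "dz": 0, "twist": 0}]}}

```text
t: 4.3
eef_pos: [544.0, 207.6, 12.7]
tcp_rot: [3.141, 0.0, 3.009]
ft_force: [-1.9, 0.0, 0.1]
opening: 1.001
```

```bash
python3 look.py
```

```text
tcp [-114.9  159.1] 12.7 3.0088 F [-1.9  0.   0.1] 4.3
scene block [-54.1 153.5] -0.014 [151.7  96.1]
side block [-56.7 152.1] 0.024 [155.   89.7]
```

Next I retreat, lift, turn a quarter and go round to the far end. The fingers go to about 50 mm open so both bear on the 90 mm end.

Request:
{"fn": "carry_out", "kwargs": {"moves": [{"dx": 0.012, "dy": 0, "dz": 0, "twist": 0}, {"dx": 0.025, "dy": 0, "dz": 0, "twist": 0}, {"dx": 0.025, "dy": 0.01, "dz": -0.035, "twist": 0}, {"dx": 0.025, "dy": 0.02, "dz": -0.075, "twist": 4}, {"dx": 0.02, "dy": 0.045, "dz": -0.09, "twist": 12}]}}

```text
t: 4.9
eef_pos: [529.1, 255.0, 106.0]
tcp_rot: [3.14, 0.002, 2.796]
ft_force: [0.4, 0.3, -0.6]
opening: 0.997
```

```bash
python3 - <<'E'
from h import *
from cell import state
s=state();print(s["eef_pos"],s["tcp_rot"],s["joints"].round(2) if hasattr(s["joints"],"round") else s["joints"],tomove(s,(-55,268),90,PSI+np.pi/2))
E
```

```text
[529.13815002 254.95964109 105.95700989] [3.13997006e+00 2.12407802e-03 2.79564799e+00] [ 0.34  0.57  1.76 -0.    0.81 -0.89] [-65.5  79.6  16.   77.8]
```

Request:
{"fn": "carry_out", "kwargs": {"moves": [{"dx": -0.013, "dy": 0.016, "dz": 0, "twist": 8}, {"dx": -0.026, "dy": 0.032, "dz": 0, "twist": 16}, {"dx": -0.04, "dy": 0.048, "dz": 0, "twist": 24}, {"dx": -0.053, "dy": 0.064, "dz": 0, "twist": 32}, {"dx": -0.0655, "dy": 0.08, "dz": 0, "twist": 40}], "grip": 0.05}}

```text
t: 5.4
eef_pos: [617.8, 308.9, 102.5]
tcp_rot: [-3.141, -0.0, 2.096]
ft_force: [0.3, -0.1, -0.8]
opening: 0.637
```

Request:
{"fn": "carry_out", "kwargs": {"moves": [{"dx": 0, "dy": 0, "dz": 0, "twist": 8}, {"dx": 0, "dy": 0, "dz": 0, "twist": 16}, {"dx": 0, "dy": 0, "dz": 0, "twist": 24}, {"dx": 0, "dy": 0, "dz": 0, "twist": 32}, {"dx": 0, "dy": 0, "dz": 0, "twist": 38}]}}

```text
t: 5.9
eef_pos: [617.0, 308.5, 102.4]
tcp_rot: [-3.141, 0.0, 1.433]
ft_force: [0.6, 0.0, -0.2]
opening: 0.526
```

```bash
python3 - <<'E'
from h import *
from cell import state
s=state();print(s["eef_pos"],s["tcp_rot"],s["opening"],instand(s["eef_pos"][:2]),tomove(s,(-55,268),12.5,PSI+np.pi/2))
E
python3 look.py
```

```text
[617.04899286 308.47875201 102.42920465] [-3.14094181e+00  2.61991019e-04  1.43295501e+00] 0.5263919127105814 [-55.80127026 268.75848931] [-0.8  0.8 89.9 -0.3]
tcp [-55.8 268.8] 102.4 1.433 F [ 0.6  0.  -0.2] 5.9
scene block [-53.9 153.4] -0.006 [151.6  93.5]
side block [-65.6  99.1] 1.61 [46.9 75.3]
```

Request:
{"fn": "carry_out", "kwargs": {"moves": [{"dx": 0, "dy": 0, "dz": 0.04, "twist": -0.3}, {"dx": 0, "dy": 0, "dz": 0.07, "twist": -0.3}, {"dx": 0, "dy": 0, "dz": 0.085, "twist": -0.3}, {"dx": 0, "dy": 0, "dz": 0.09, "twist": -0.3}, {"dx": -0.004, "dy": 0, "dz": 0.09, "twist": -0.3}]}}

```text
t: 6.5
eef_pos: [617.8, 304.6, 12.8]
tcp_rot: [3.142, -0.0, 1.445]
ft_force: [-0.2, 0.3, 0.2]
opening: 0.525
```

Request:
{"fn": "carry_out", "kwargs": {"moves": [{"dx": -0.004, "dy": 0, "dz": 0, "twist": 0}, {"dx": -0.008, "dy": 0, "dz": 0, "twist": 0}, {"dx": -0.012, "dy": 0, "dz": 0, "twist": 0}, {"dx": -0.015, "dy": 0, "dz": 0, "twist": 0}, {"dx": -0.018, "dy": 0, "dz": 0, "twist": 0}]}}

```text
t: 7.0
eef_pos: [615.6, 286.1, 13.0]
tcp_rot: [3.141, -0.0, 1.443]
ft_force: [-0.1, 0.1, 0.1]
opening: 0.528
```

Request:
{"fn": "carry_out", "kwargs": {"moves": [{"dx": -0.003, "dy": 0, "dz": 0, "twist": 0}, {"dx": -0.006, "dy": 0, "dz": 0, "twist": 0}, {"dx": -0.009, "dy": 0, "dz": 0, "twist": 0}, {"dx": -0.012, "dy": 0, "dz": 0, "twist": 0}, {"dx": -0.015, "dy": 0, "dz": 0, "twist": 0}]}}

```text
t: 7.5
eef_pos: [613.6, 271.5, 12.7]
tcp_rot: [3.141, -0.0, 1.443]
ft_force: [0.5, 1.3, 0.1]
opening: 0.525
```

Request:
{"fn": "carry_out", "kwargs": {"moves": [{"dx": -0.003, "dy": 0, "dz": 0, "twist": 0}, {"dx": -0.006, "dy": 0, "dz": 0, "twist": 0}, {"dx": -0.009, "dy": 0, "dz": 0, "twist": 0}, {"dx": -0.012, "dy": 0, "dz": 0, "twist": 0}, {"dx": -0.015, "dy": 0, "dz": 0, "twist": 0}]}}

```text
t: 8.0
eef_pos: [611.7, 256.4, 12.7]
tcp_rot: [3.142, -0.0, 1.443]
ft_force: [0.4, 1.4, 0.0]
opening: 0.528
```

```bash
python3 look.py; ls pics
```

```text
tcp [-54.2 216.5] 12.7 1.4433 F [0.4 1.4 0. ] 8.0
scene block [-53.1 130.8] 0.01 [152.6  94.1]
side block [-81.7  89.5] 0.017 [74.3 42.2]
c.png
c_scene.png
c_side.png
l_scene_3.20.png
l_scene_4.30.png
l_scene_5.90.png
l_scene_8.00.png
l_side_3.20.png
l_side_4.30.png
l_side_5.90.png
l_side_8.00.png
s1.png
s2.png
scene0.png
side0.png
```

Request:
{"fn": "carry_out", "kwargs": {"moves": [{"dx": -0.003, "dy": 0, "dz": 0, "twist": 0}, {"dx": -0.006, "dy": 0, "dz": 0, "twist": 0}, {"dx": -0.009, "dy": 0, "dz": 0, "twist": 0}, {"dx": -0.012, "dy": 0, "dz": 0, "twist": 0}, {"dx": -0.015, "dy": 0, "dz": 0, "twist": 0}]}}

```text
t: 8.6
eef_pos: [609.8, 241.6, 12.6]
tcp_rot: [3.142, -0.0, 1.443]
ft_force: [0.7, 0.9, -0.2]
opening: 0.528
```

Request:
{"fn": "carry_out", "kwargs": {"moves": [{"dx": -0.003, "dy": 0, "dz": 0, "twist": 0}, {"dx": -0.006, "dy": 0, "dz": 0, "twist": 0}, {"dx": -0.009, "dy": 0, "dz": 0, "twist": 0}, {"dx": -0.012, "dy": 0, "dz": 0, "twist": 0}, {"dx": -0.015, "dy": 0, "dz": 0, "twist": 0}]}}

```text
t: 9.1
eef_pos: [607.9, 226.7, 12.7]
tcp_rot: [3.142, -0.0, 1.443]
ft_force: [0.3, 1.1, 0.0]
opening: 0.525
```

Request:
{"fn": "carry_out", "kwargs": {"moves": [{"dx": -0.003, "dy": 0, "dz": 0, "twist": 0}, {"dx": -0.006, "dy": 0, "dz": 0, "twist": 0}, {"dx": -0.009, "dy": 0, "dz": 0, "twist": 0}, {"dx": -0.011, "dy": 0, "dz": 0, "twist": 0}, {"dx": -0.013, "dy": 0, "dz": 0, "twist": 0}]}}

```text
t: 9.6
eef_pos: [606.3, 213.8, 12.7]
tcp_rot: [3.142, -0.0, 1.443]
ft_force: [0.6, 1.6, -0.2]
opening: 0.524
```

```bash
python3 look.py
```

```text
tcp [-54.  173.5] 12.7 1.4433 F [ 0.6  1.6 -0.2] 9.6
scene block [-52.   87.7] 0.008 [150.5  96. ]
side block [-83.2  41.3] 0.193 [43.5 70.2]
```

Now the last 8 mm or so towards the stop in 1 mm rows, watching the force.

Request:
{"fn": "carry_out", "kwargs": {"moves": [{"dx": -0.001, "dy": 0, "dz": 0, "twist": 0}, {"dx": -0.002, "dy": 0, "dz": 0, "twist": 0}, {"dx": -0.003, "dy": 0, "dz": 0, "twist": 0}, {"dx": -0.004, "dy": 0, "dz": 0, "twist": 0}, {"dx": -0.005, "dy": 0, "dz": 0, "twist": 0}]}}

```text
t: 10.2
eef_pos: [605.6, 209.0, 12.6]
tcp_rot: [-3.142, -0.0, 1.443]
ft_force: [-0.4, 0.7, -0.0]
opening: 0.524
```

Request:
{"fn": "carry_out", "kwargs": {"moves": [{"dx": -0.0005, "dy": 0, "dz": 0, "twist": 0}, {"dx": -0.001, "dy": 0, "dz": 0, "twist": 0}]}}

```text
t: 10.4
eef_pos: [605.5, 208.0, 12.6]
tcp_rot: [-3.142, -0.0, 1.443]
ft_force: [-0.2, 1.4, -0.7]
opening: 0.525
```

Request:
{"fn": "carry_out", "kwargs": {"moves": [{"dx": -0.0005, "dy": 0, "dz": 0, "twist": 0}, {"dx": -0.001, "dy": 0, "dz": 0, "twist": 0}]}}

```text
t: 10.6
eef_pos: [605.3, 207.1, 12.6]
tcp_rot: [3.142, -0.0, 1.443]
ft_force: [-0.1, 1.6, -0.6]
opening: 0.526
```

Request:
{"fn": "carry_out", "kwargs": {"moves": [{"dx": -0.0005, "dy": 0, "dz": 0, "twist": 0}, {"dx": -0.001, "dy": 0, "dz": 0, "twist": 0}]}}

```text
t: 10.8
eef_pos: [605.2, 206.1, 12.6]
tcp_rot: [3.142, -0.0, 1.443]
ft_force: [0.2, 4.9, -0.7]
opening: 0.525
```

```bash
python3 look.py
```

```text
tcp [-54.  165.7] 12.6 1.4432 F [ 0.2  4.9 -0.7] 10.8
scene block [-52.9  80.3] 0.005 [151.9  93.7]
side block [-84.2  33.8] 0.218 [42.7 69.7]
```

The force rose to 4.9 N with the centre at y = 80.3 mm, so it is against the stop. Now I retreat, turn back and press against the rail.

Request:
{"fn": "carry_out", "kwargs": {"moves": [{"dx": 0.012, "dy": 0, "dz": 0, "twist": 0}, {"dx": 0.022, "dy": 0, "dz": 0, "twist": 0}, {"dx": 0.022, "dy": 0, "dz": -0.04, "twist": 0}, {"dx": 0.022, "dy": 0, "dz": -0.08, "twist": -5}, {"dx": 0.02, "dy": -0.02, "dz": -0.09, "twist": -13}], "grip": 0.05}}

```text
t: 11.4
eef_pos: [590.8, 229.8, 106.6]
tcp_rot: [3.134, -0.001, 1.674]
ft_force: [0.4, -0.0, -0.4]
opening: 0.525
```

```bash
python3 - <<'E'
from h import *
from cell import state
s=state();print(s["eef_pos"],s["tcp_rot"],tomove(s,(-135,82),100,PSI+np.pi))
E
```

```text
[590.79151779 229.79710326 106.6368452 ] [ 3.13442560e+00 -1.11305498e-03  1.67401714e+00] [-87.5 -86.4   6.6 -76.5]
```

Request:
{"fn": "carry_out", "kwargs": {"moves": [{"dx": -0.017, "dy": -0.017, "dz": 0, "twist": -8}, {"dx": -0.035, "dy": -0.034, "dz": 0, "twist": -16}, {"dx": -0.052, "dy": -0.052, "dz": 0, "twist": -24}, {"dx": -0.07, "dy": -0.07, "dz": 0, "twist": -32}, {"dx": -0.087, "dy": -0.087, "dz": 0, "twist": -40}], "grip": 0.095}}

```text
t: 11.9
eef_pos: [509.4, 133.3, 102.8]
tcp_rot: [3.141, 0.0, 2.375]
ft_force: [0.0, 0.4, -0.5]
opening: 0.889
```

Request:
{"fn": "carry_out", "kwargs": {"moves": [{"dx": 0, "dy": 0, "dz": 0, "twist": -8}, {"dx": 0, "dy": 0, "dz": 0, "twist": -16}, {"dx": 0, "dy": 0, "dz": 0, "twist": -24}, {"dx": 0, "dy": 0, "dz": 0, "twist": -32}, {"dx": 0, "dy": 0, "dz": 0, "twist": -36.5}]}}

```text
t: 12.4
eef_pos: [510.2, 134.0, 102.8]
tcp_rot: [3.142, 0.0, 3.011]
ft_force: [0.3, 0.1, -0.4]
opening: 1.001
```

```bash
python3 - <<'E'
from h import *
from cell import state
s=state();print(s["opening"],s["tcp_rot"],instand(s["eef_pos"][:2]),tomove(s,(-135,82),12.5,PSI+np.pi))
E
python3 look.py
```

```text
1.0013070505526174 [3.14151618e+00 2.84234126e-04 3.01131424e+00] [-138.60373551   81.66562882] [-3.6  0.3 90.3  0.1]
tcp [-138.6   81.7] 102.8 3.0113 F [ 0.3  0.1 -0.4] 12.4
scene block [-52.5  79.8] 0.005 [150.8  94.5]
side block [-57.2  78.7] 0.004 [153.6  91.4]
```

Request:
{"fn": "carry_out", "kwargs": {"moves": [{"dx": 0, "dy": 0, "dz": 0.04, "twist": 0}, {"dx": 0, "dy": 0, "dz": 0.07, "twist": 0}, {"dx": 0, "dy": 0, "dz": 0.085, "twist": 0}, {"dx": 0, "dy": 0, "dz": 0.09, "twist": 0}, {"dx": -0.004, "dy": 0, "dz": 0.09, "twist": 0}]}}

```text
t: 13.0
eef_pos: [513.7, 133.0, 12.3]
tcp_rot: [-3.141, -0.001, 3.004]
ft_force: [-0.3, 0.6, 0.6]
opening: 0.995
```

Request:
{"fn": "carry_out", "kwargs": {"moves": [{"dx": -0.004, "dy": 0, "dz": 0, "twist": 0}, {"dx": -0.008, "dy": 0, "dz": 0, "twist": 0}, {"dx": -0.012, "dy": 0, "dz": 0, "twist": 0}, {"dx": -0.015, "dy": 0, "dz": 0, "twist": 0}, {"dx": -0.018, "dy": 0, "dz": 0, "twist": 0}]}}

```text
t: 13.5
eef_pos: [532.2, 130.2, 12.9]
tcp_rot: [3.141, 0.0, 3.005]
ft_force: [0.6, -0.2, -1.6]
opening: 0.997
```

Request:
{"fn": "carry_out", "kwargs": {"moves": [{"dx": -0.001, "dy": 0, "dz": 0, "twist": 0}, {"dx": -0.002, "dy": 0, "dz": 0, "twist": 0}, {"dx": -0.003, "dy": 0, "dz": 0, "twist": 0}, {"dx": -0.004, "dy": 0, "dz": 0, "twist": 0}, {"dx": -0.005, "dy": 0, "dz": 0, "twist": 0}]}}

```text
t: 14.0
eef_pos: [536.4, 129.7, 12.5]
tcp_rot: [-3.142, -0.001, 3.006]
ft_force: [-2.2, 1.9, -0.7]
opening: 1.0
```

Request:
{"fn": "carry_out", "kwargs": {"moves": [{"dx": -0.0005, "dy": 0, "dz": 0, "twist": 0}, {"dx": -0.001, "dy": 0, "dz": 0, "twist": 0}]}}

```text
t: 14.2
eef_pos: [537.6, 129.5, 12.5]
tcp_rot: [3.142, -0.0, 3.005]
ft_force: [-0.9, 1.7, 0.4]
opening: 0.998
```

```bash
python3 look.py
```

```text
tcp [-110.8   80.8] 12.5 3.0054 F [-0.9  1.7  0.4] 14.2
scene block [-50.7  80.2] -0.001 [150.   97.4]
side block [-53.   78.4] 0.006 [154.4  90.7]
```

Request:
{"fn": "carry_out", "kwargs": {"moves": [{"dx": -0.001, "dy": 0, "dz": 0, "twist": 0}, {"dx": -0.002, "dy": 0, "dz": 0, "twist": 0}, {"dx": -0.003, "dy": 0, "dz": 0, "twist": 0}]}}

```text
t: 14.6
eef_pos: [540.8, 129.0, 12.6]
tcp_rot: [3.142, 0.0, 3.005]
ft_force: [-2.1, 0.1, -0.5]
opening: 0.999
```

Request:
{"fn": "carry_out", "kwargs": {"moves": [{"dx": -0.0005, "dy": 0, "dz": 0, "twist": 0}, {"dx": -0.001, "dy": 0, "dz": 0, "twist": 0}]}}

```text
t: 14.8
eef_pos: [541.7, 128.9, 12.6]
tcp_rot: [3.142, -0.0, 3.005]
ft_force: [-2.1, 1.4, -1.3]
opening: 0.997
```

Request:
{"fn": "carry_out", "kwargs": {"moves": [{"dx": -0.0005, "dy": 0, "dz": 0, "twist": 0}, {"dx": -0.001, "dy": 0, "dz": 0, "twist": 0}]}}

```text
t: 15.0
eef_pos: [542.8, 128.8, 12.6]
tcp_rot: [3.142, 0.0, 3.005]
ft_force: [-1.4, 0.0, -0.1]
opening: 0.996
```

Request:
{"fn": "carry_out", "kwargs": {"moves": [{"dx": -0.0005, "dy": 0, "dz": 0, "twist": 0}, {"dx": -0.001, "dy": 0, "dz": 0, "twist": 0}]}}

```text
t: 15.2
eef_pos: [543.7, 128.7, 12.6]
tcp_rot: [3.141, 0.0, 3.005]
ft_force: [-2.0, 0.0, -0.9]
opening: 1.003
```

```bash
python3 look.py
```

```text
tcp [-104.7   80.8] 12.6 3.0053 F [-2.   0.  -0.9] 15.2
scene block [-44.1  80. ] -0.009 [150.8  95.1]
side block [-48.1  78.7] -0.014 [153.8  92.5]
```

No contact with the rail yet. I continue in half-millimetre steps.

Request:
{"fn": "carry_out", "kwargs": {"moves": [{"dx": -0.0005, "dy": 0, "dz": 0, "twist": 0}, {"dx": -0.001, "dy": 0, "dz": 0, "twist": 0}]}}

```text
t: 15.5
eef_pos: [544.7, 128.5, 12.7]
tcp_rot: [3.142, -0.0, 3.005]
ft_force: [-0.3, 0.4, 0.5]
opening: 0.998
```

Request:
{"fn": "carry_out", "kwargs": {"moves": [{"dx": -0.0005, "dy": 0, "dz": 0, "twist": 0}, {"dx": -0.0005, "dy": 0, "dz": 0, "twist": 0}]}}

```text
t: 15.7
eef_pos: [545.1, 128.5, 12.7]
tcp_rot: [3.142, -0.0, 3.005]
ft_force: [-2.5, -0.0, 0.9]
opening: 0.999
```

Request:
{"fn": "carry_out", "kwargs": {"moves": [{"dx": -0.0005, "dy": 0, "dz": 0, "twist": 0}, {"dx": -0.001, "dy": 0, "dz": 0, "twist": 0}]}}

```text
t: 15.9
eef_pos: [545.1, 128.3, 12.6]
tcp_rot: [-3.141, -0.002, 3.006]
ft_force: [-8.5, 2.2, 6.3]
opening: 1.002
```

```bash
python3 look.py
```

```text
tcp [-103.3   80.7] 12.6 3.0057 F [-8.5  2.2  6.3] 15.9
scene block [-43.6  79.9] -0.008 [151.   96.1]
side block [-46.3  78.4] 0.0 [154.   91.1]
```

Contact: the force is 8.5 N and the TCP has stalled. I back off, lift clear and check.

Request:
{"fn": "carry_out", "kwargs": {"moves": [{"dx": 0.003, "dy": 0, "dz": 0, "twist": 0}, {"dx": 0.012, "dy": 0, "dz": 0, "twist": 0}, {"dx": 0.03, "dy": 0, "dz": 0, "twist": 0}, {"dx": 0.04, "dy": 0, "dz": -0.03, "twist": 0}, {"dx": 0.05, "dy": 0, "dz": -0.075, "twist": 0}]}}

```text
t: 16.5
eef_pos: [494.8, 135.0, 86.7]
tcp_rot: [-3.141, -0.004, 3.005]
ft_force: [0.4, 0.2, 1.3]
opening: 1.0
```

Request:
{"fn": "carry_out", "kwargs": {"moves": [{"dx": 0.02, "dy": 0.02, "dz": -0.04, "twist": 0}, {"dx": 0.03, "dy": 0.06, "dz": -0.06, "twist": 0}, {"dx": 0.03, "dy": 0.1, "dz": -0.08, "twist": 0}, {"dx": 0.03, "dy": 0.14, "dz": -0.1, "twist": 0}, {"dx": 0.03, "dy": 0.14, "dz": -0.1, "twist": 0}]}}

```text
t: 17.0
eef_pos: [486.7, 281.9, 190.1]
tcp_rot: [3.138, 0.005, 3.008]
ft_force: [0.7, -0.6, -0.9]
opening: 0.998
```

```bash
python3 look.py; python3 - <<'E'
import cv2,glob,os
f=[sorted(glob.glob(f"pics/l_{n}_*"),key=os.path.getmtime)[-1] for n in("scene","side")]
a=[cv2.resize(cv2.imread(x),None,fx=.74,fy=.74) for x in f]
h=max(x.shape[0] for x in a)
cv2.imwrite("pics/fin.png",cv2.hconcat([cv2.copyMakeBorder(x,0,h-x.shape[0],0,0,0) for x in a]))
E
```

```text
tcp [-181.4  225.2] 190.1 3.0084 F [ 0.7 -0.6 -0.9] 17.0
scene block [-42.8  79.9] 0.003 [150.5  93.1]
side block [-42.9  78.6] -0.002 [154.3  84.1]
```

View pics/fin.png

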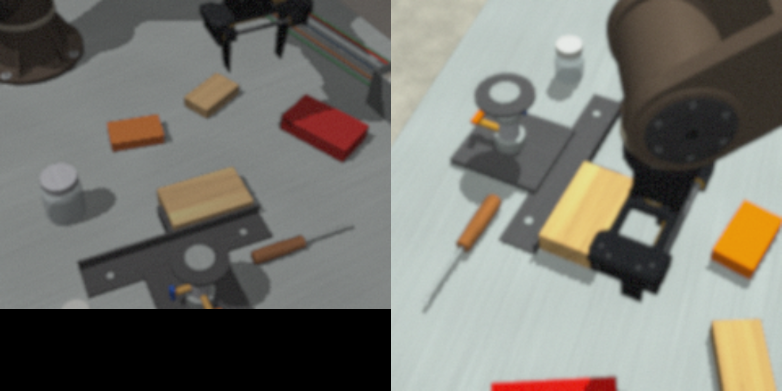

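The last picture shows the armrest along the rail, at (205,198) in the left half and (590,215) in the right. Its end is at the stop, the jars and awl are where they were, and the hand is clear and raised.

```bash
python3 -c "
from cell import *
print(job_done(), state()['t'])"
```

```text
the job is handed in; nothing more can be done
the job is handed in; nothing more can be done
```

The armrest is against both the rail and the stop, and the job is handed in. The arm had run 17 s of the 48 s allowed; no verdict is reported. I chose the larger of the two pine blocks. Two fingers pushed it parallel to the rail from behind, then endwise until the stop resisted (4.9 N). A second push from behind went on until the rail resisted: 8.5 N, with the tool no longer advancing.

Last checks, in the stand's frame:

| Check | Scene camera | Side camera | Allowed |
|---|---|---|---|
| Centre x (mm) | -42.8 | -42.9 | -49.5 to -42 |
| Centre y (mm) | 79.9 | 78.6 | 76 to 85 |
| Angle to rail (rad) | 0.003 | -0.002 | below 0.05 |

- **Camera accuracy:** the two cameras disagreed by up to about 4 mm in x during the job. The hand partly hid the block from the side camera in the last look, so I relied on the contact forces to call it flush.
- **Odd reading:** a 6.3 N upward force showed on the fingers at the last contact with the rail. The picture afterwards showed the block lying flat.
- **Jars and awl:** I checked these only by eye. The big jar and the awl look unmoved. The small jar shows fully only in the side view, where it is still standing.
- **Refused moves:** two early move calls were refused because rows lacked keys. Nothing moved and I re-sent them.

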